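# Put the bisque jars' lids on

### The job

Lidded jars go into the kiln with their lids on: find the four lids lying among the ware and set each on the jar that it fits, by size and shape (the square one on the square jar), seated level in the jar's mouth. Set the lids down rather than dropping them, leave the jars upright where they stand, and do not disturb the mug or the small bowl.

Things in the scene. Friction and masses are not known exactly. Their poses are not given: they have to be found in the camera images.
- jar_large: Widest round open jar of buff bisque-fired clay, no handle: outside diameter 94 mm at the rim and down most of its side, 78 mm tall, wall 7 mm, so its mouth is 80 mm wide with straight sides inside. Stands upright, loose, on the bench (z = 0). Origin: centre of the underside, z up; rim centre 78 mm above it.
- jar_medium: Middle-sized, tallest round open jar of buff bisque-fired clay, no handle: outside diameter 76 mm at the rim and down most of its side, 88 mm tall, wall 7 mm, so its mouth is 62 mm wide with straight sides inside. Stands upright, loose, on the bench (z = 0). Origin: centre of the underside, z up; rim centre 88 mm above it.
- jar_small: Smallest round open jar of buff bisque-fired clay, no handle: outside diameter 58 mm at the rim and down most of its side, 60 mm tall, wall 6 mm, so its mouth is 46 mm wide with straight sides inside. Stands upright, loose, on the bench (z = 0). Origin: centre of the underside, z up; rim centre 60 mm above it.
- jar_square: Square open jar of the same clay: 78 x 78 mm outside, 70 mm tall, wall 7 mm, mouth 64 x 64 mm with straight sides. Stands upright, loose, on the bench (z = 0). Origin: centre of the underside, z up, x and y square to its walls; rim 70 mm above the origin.
- lid_large: Widest round lid, same clay, for the large jar; lies knob up on its skirt. Flange 94 mm wide, 8-13 mm above the origin, domed to 20 mm; skirt below tapers from 74 to 66 mm wide at its foot. Knob on the axis 24 mm wide at 30-42 mm, top 46 mm. Origin: skirt's underside centre, z up. Seated: flange on the rim, origin 8 mm below it, 3 mm play all round.
- lid_medium: Middle-sized round lid, same clay, for the medium jar; lies knob up on its skirt. Flange 76 mm wide, 8-13 mm above the origin, domed to 20 mm; skirt below tapers from 56 to 48 mm wide at its foot. Knob on the axis 22 mm wide at 30-42 mm, top 46 mm. Origin: skirt's underside centre, z up. Seated: flange on the rim, origin 8 mm below it, 3 mm play all round.
- lid_small: Smallest round lid, same clay, for the small jar; lies knob up on its skirt. Flange 58 mm wide, 8-13 mm above the origin, domed to 20 mm; skirt below tapers from 40 to 32 mm wide at its foot. Knob on the axis 20 mm wide at 30-42 mm, top 46 mm. Origin: skirt's underside centre, z up. Seated: flange on the rim, origin 8 mm below it, 3 mm play all round.
- lid_square: Square lid for the square jar, lies on its skirt. Plate 78 x 78 mm, 8-16 mm above the origin; skirt below 58 mm square, its lower half 52. On top an arched handle, a 12 mm bar along the lid's y axis, feet 40 mm apart, crown level for 16 mm, top 42 mm up: pinch across x. Origin: skirt's underside centre, z up. Fits at any quarter turn; seated, origin 8 mm below the rim, 3 mm play.
- mug: Clay mug with a loop handle reaching 36 mm out from its side, 72 mm across, 80 mm tall, standing among the jars; not a jar and has no lid. Origin: centre of the underside, handle to its +y. To be left alone.
- bowl: Small clay bowl 84 mm across, 36 mm tall, standing upright; has no lid. Origin: centre of the underside. To be left alone.
Mind the look-alikes: they are no part of the job. Leave any turquoise look-alike of the lid_square alone. Leave any pink look-alike of the lid_small alone.

How it is judged:
At the end, for the whole second after the job is handed in: Each of the four lids rests on its own jar: centres within 8 mm horizontally, lid at its seated height (skirt in the mouth, flange on the rim) within 4 mm and level within 0.09 rad; every jar upright within 0.05 rad and within 40 mm of where it began; all released and at rest (horizontal distance between lid_large and jar_large below 0.008 m and z of lid_large in the frame of jar_large between 0.066 and 0.074 m and angle between each of lid_large, lid_medium, lid_small, lid_square's own z axis and vertical below 0.09 rad and angle between each of jar_large, jar_medium, jar_small, jar_square's own z axis and vertical below 0.05 rad and distance of each of jar_large, jar_medium, jar_small, jar_square from where it was at the start of the episode below 0.04 m and linear speed of each of lid_large, jar_large, lid_medium, jar_medium, lid_small, jar_small, lid_square, jar_square below 0.02 m/s and horizontal distance between lid_medium and jar_medium below 0.008 m and z of lid_medium in the frame of jar_medium between 0.076 and 0.084 m and horizontal distance between lid_small and jar_small below 0.008 m and z of lid_small in the frame of jar_small between 0.048 and 0.056 m and horizontal distance between lid_square and jar_square below 0.008 m and z of lid_square in the frame of jar_square between 0.058 and 0.066 m); the robot touches nothing.
It fails at once if a jar is tipped (angle between any of jar_large, jar_medium, jar_small, jar_square's own z axis and vertical above 0.35 rad).
It fails at once if a lid is dropped from more than about 25 mm ((linear speed of lid_large above 0.7 m/s and contact force between the fingers and lid_large below 0.05 N) or (linear speed of lid_medium above 0.7 m/s and contact force between the fingers and lid_medium below 0.05 N) or (linear speed of lid_small above 0.7 m/s and contact force between the fingers and lid_small below 0.05 N) or (linear speed of lid_square above 0.7 m/s and contact force between the fingers and lid_square below 0.05 N)).
It fails at once if the mug or the small bowl is pushed away or tipped (distance of any of mug, bowl from where it was at the start of the episode above 0.04 m or angle between any of mug, bowl's own z axis and vertical above 0.35 rad).
It also fails if it takes over 134 s, if anything falls off the work surface, if the arm or the gripper's body presses on something with over 40 N, if the wrist force passes 120 N, or if a joint passes its speed limit or range.

### The arm

A 7-joint arm with a two-finger parallel gripper is mounted at the origin on the work surface. World frame = base frame: x ahead of the robot, y to its left, z up, the work surface at z = 0. Lengths are in m, angles in rad, forces in N, time in s.
With the tool pointing down it reaches from about 0.425 to 0.925 m from the base axis. Payload 6.8 kg.
Tool frame: the origin (TCP) lies between the finger pads; the fingertips stand bot.tcp_to_tips ahead of it and the grasp point (between the pads) lies 11 mm behind it (bot.tcp_to_tips is the distance from the TCP to the fingertips, in m); z points along the fingers, y is the line along which they close (so a half turn about z gives the same grasp; the last joint's range is limited). The gripper opens to 88 mm and grips with 3 to 60 N. Pads are 20 mm wide; open, the fingers measure 115 mm over their backs; the gripper's body (75 mm by 178 mm) begins 61 mm behind the grasp point.
Start: joints at [-1.289, 0.477, 0.022, 1.555, -0.011, 1.109, -0.083], TCP at [0.256, 0.624, 0.205] pointing down, gripper open.
Joint ranges: [-2.96, 2.96], [-0.34, 2.1], [-1.41, 1.46], [0.24, 2.44], [-1.37, 4.51], [0.17, 1.92], [-2.96, 2.96]. Speed limits (rad/s): [2.39, 2.39, 3.14, 3.14, 3.14, 3.14, 3.14].

### API

Orientations are given as a 3x3 rotation matrix whose columns are the frame's x, y, z axes.
In Python, from cell import sensors, optics, bot gives the robot as it stands. The module is installed in compiled form; this text tells all that it offers.
- The arm moves only by the tool servo_tool, never from a script. Its argument "steps" is a list of rows, each a list of 6 numbers: the shift along the tool's x, y, z in cm, then the turn, a rotation vector about the tool's x, y, z in degrees. A call has 1 to 5 rows; each row shifts and turns the commanded pose from where the row before left it, along the tool's axes as they then stand; what a row does not reach is not made up. A row lasts 1/10 s, in which the tool goes at most 50 mm and 8.59 degrees, less where a joint would pass 70% of its speed; a pose out of reach is approached as far as the arm can. A call with a gripper value outside its range is refused whole. "fingers" is the finger opening in cm, from 0 to 8.78, set as the call begins (left out, the last holds). The fingers move at their own pace and stop on an object; the grip force is fixed at half the most. Time passes only in rows, so rows that do not move let the fingers close. It gives the time, the measured TCP pose, the force, the opening and the grip force at its end, in the units of the state.
- sensors.read_state(): the state, without advancing time (a new reading comes with each control period).
- optics.capture(name): name is "side" or "top"; returns (picture, depth): 420x560x3 uint8, blue, green, red; 420x560 float32, m along the optical axis (not along the pixel's ray), 0 where there is no reading.
- optics.camera_params(name): a dict with "fov_y" (degrees; the focal length in pixels is half the picture's height over the tangent of half this angle, whatever the lens; pixels are square), "cx", "cy" (the principal point, pixels), "origin" and "attitude" of the camera in the world. Camera axes: x right, y down, z forward; pixel columns grow to the right and rows downward; lengths in m; the calibration is good to about 2 mm. A picture is of the moment at which its call begins. camera_params takes no time and is no camera call.
- bot.finish_job(): hands the job in; it is judged then, once.
The state is a dict: "time_s": time; "q": joint angles; "joint_vel": joint speeds; "tau": joint torques, N m; "eef_pos": TCP position; "tcp_rot": TCP orientation; "contact_force": force on the tool from outside, world axes, zero at the start; "torque": the same for the moment, N m; "width": finger opening in m; "grip_force": force on a finger pad.
Only numpy, scipy, OpenCV 4.12 (cv2) and the standard library are available. Lean on these libraries where they do the work, as an engineer would, in place of code of your own. Each camera call takes 0.05 s, during which the arm holds its last target. There are 200 camera calls.

## Working session

There is one attempt and no reset: what is moved stays moved. The work goes in short steps, Python scripts to look and compute and a tool call to move; the robot and the scene stay as the last step left them, time stands still between calls to the robot, and variables do not carry over. Pictures are saved under pics/ and viewed, at most 14 in all, crops included, and the job is handed in when it is done.

Besides the shell and the picture viewer there is one more tool, called after "Request:" by a JSON object that holds its "method" and its "body", one argument or row to a line. servo_tool: Moves the arm, as the interface text tells. Its arguments: {"type":"object","properties":{"steps":{"type":"array"},"fingers":{"type":"number"}},"required":["steps"]}

```bash
mkdir -p pics; cat > h.py <<'E'
import numpy as np, cv2
from cell import sensors, optics, bot
def K(n):
    p=optics.camera_params(n); f=210/np.tan(np.radians(p["fov_y"])/2)
    return f,p["cx"],p["cy"],np.array(p["origin"]),np.array(p["attitude"])
def ray(n,u,v,z):
    f,cx,cy,o,R=K(n); d=R@np.array([(u-cx)/f,(v-cy)/f,1]); return o+d*(z-o[2])/d[2]
def proj(n,P):
    f,cx,cy,o,R=K(n); c=(np.asarray(P)-o)@R; return np.stack([f*c[...,0]/c[...,2]+cx,f*c[...,1]/c[...,2]+cy],-1)
def cloud(n,d):
    f,cx,cy,o,R=K(n); v,u=np.mgrid[0:420,0:560]
    return np.stack([(u-cx)/f*d,(v-cy)/f*d,d],-1)@R.T+o
E
python3 - <<'E'
from h import *
for n in("top","side"):
    p,d=optics.capture(n); cv2.imwrite(f"pics/{n}0.png",p); np.savez(f"{n}0.npz",p=p,d=d)
    print(n,optics.camera_params(n),(d>0).mean())
s=sensors.read_state(); print(s["time_s"],s["eef_pos"],s["tcp_rot"],s["width"],bot.tcp_to_tips)
E
```

```text
top {'fov_y': 52.46364780716047, 'cx': 280.2381965787738, 'cy': 206.49299962682474, 'origin': array([0.29666697, 0.01346728, 1.09688464]), 'attitude': array([[ 0.01714498, -0.98509331,  0.17116432],
       [-0.99980545, -0.0185609 , -0.00667529],
       [ 0.00975275, -0.17101658, -0.98521988]])} 0.9959396258503401
side {'fov_y': 48.06721118516209, 'cx': 277.9237359933416, 'cy': 207.94402772293122, 'origin': array([ 0.00799064, -0.47953552,  0.80801083]), 'attitude': array([[ 0.71128131, -0.53506625,  0.45583221],
       [-0.70289593, -0.54514605,  0.45689506],
       [ 0.004026  , -0.64538352, -0.76384809]])} 0.9959013605442177
0.1 [0.2562816 0.6238468 0.2043007] [[-9.25022937e-01  3.79910916e-01 -5.11708180e-04]
 [ 3.79911245e-01  9.25021673e-01 -1.53331648e-03]
 [-1.09182510e-04 -1.61275660e-03 -9.99998694e-01]] 0.08815272442767781 0.008
```

View pics/top0.png

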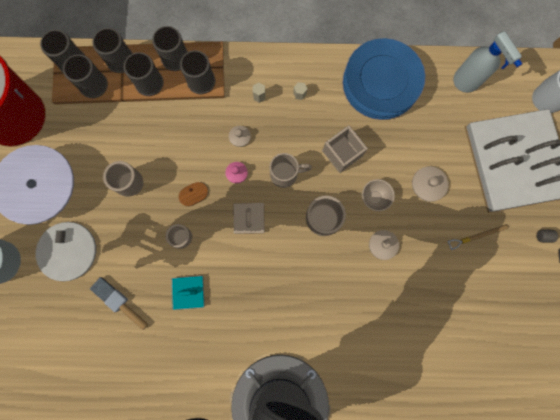

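View pics/side0.png

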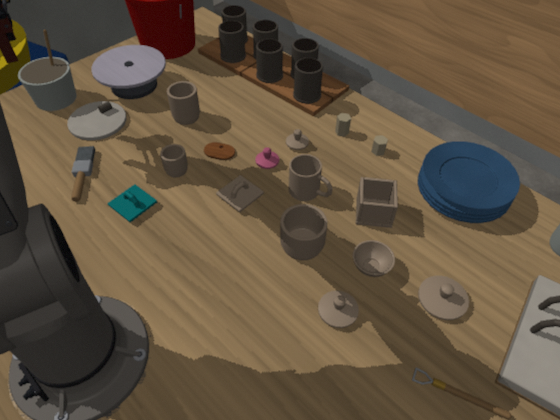

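The side picture agrees with the top one. Top-picture pixels:
- **Jars:** large (325,215), medium (122,180), small (178,237), square (345,150).
- **Lids:** large (431,183), medium (385,245), small (240,135), square (249,218).
- **Could be mistaken:** pink lid (237,172), turquoise square lid (188,292), mug (285,170), bowl (378,195), and the cups on the board.

Next I measure each from depth and check the choice in one crop.

```bash
cat > m.py <<'E'
from h import *
H=dict(jl=.078,jm=.088,js=.060,jq=.070,ll=.046,lm=.046,ls=.046,lq=.042)
SEED=dict(jl=(325,215),jm=(122,180),js=(178,237),jq=(345,150),mug=(285,170),bowl=(378,195),ll=(431,183),lm=(385,245),ls=(240,135),lq=(249,218))
def pts(n,d,c,r,z0,z1):
    P=cloud(n,d); m=(d>0)&(np.hypot(P[...,0]-c[0],P[...,1]-c[1])<r)&(P[...,2]>z0)&(P[...,2]<z1); return P[m]
def circ(xy):
    A=np.c_[2*xy,np.ones(len(xy))]; s=np.linalg.lstsq(A,(xy**2).sum(1),rcond=None)[0]; return s[:2],np.sqrt(s[2]+s[:2]@s[:2])
def box(xy):
    (c,s,a)=cv2.minAreaRect((xy*1000).astype(np.float32)); return np.array(c)/1000,np.array(s),a
E
python3 - <<'E'
from m import *
np.set_printoptions(precision=4,suppress=True)
for n in("top","side"):
    d=np.load(n+"0.npz")["d"]; print(n)
    for k,(u,v) in SEED.items():
        dt=np.load("top0.npz")["d"]; W=cloud("top",dt)
        c=ray("top",u,v,.06 if k[0]=='j' or k=='mug' else .03)[:2]
        h=H.get(k,{"mug":.08,"bowl":.036}.get(k))
        if k[0]=='l': 
            a=pts(n,d,c,.06,.005,.028); b=pts(n,d,c,.06,h-.013 if k!='lq' else h-.006,h+.006)
        else: a=pts(n,d,c,.07,h-.006,h+.006); b=a
        cc,r=cv2.minEnclosingCircle((a[:,:2]*1000).astype(np.float32))
        f=circ(a[:,:2]); print(k,c[:2],"enc",np.array(cc).round(1),round(r,1),"fit",f[0],round(f[1],4),"box",*box(a[:,:2]),"top",b.mean(0),b[:,2].max(),len(b), *(box(b[:,:2])[1:] if k=='lq' else ()))
p=np.load("top0.npz")["p"]; cv2.imwrite("pics/crop.png",cv2.resize(p[105:265,90:460],None,fx=2.1,fy=2.1,interpolation=cv2.INTER_CUBIC))
E
```

```text
top
jl [ 0.4576 -0.1042] enc [ 457.1 -105.1] 47.2 fit [ 0.4568 -0.1049] 0.0433 box [ 0.4564 -0.1047] [92.1081 91.5777] 88.49903869628906 top [ 0.4565 -0.1052  0.0778] 0.08311521475606876 335
jm [0.5363 0.4011] enc [540.7 399.8] 38.1 fit [0.5407 0.399 ] 0.0343 box [0.5405 0.3986] [75.1393 72.9574] 9.694794654846191 top [0.5401 0.3997 0.0872] 0.09274516068799699 283
js [0.3968 0.2539] enc [400.7 256.1] 28.9 fit [0.401  0.2561] 0.0259 box [0.4014 0.2566] [56.2357 55.7987] 72.80500793457031 top [0.4013 0.2568 0.0589] 0.064119358887053 174
jq [ 0.625 -0.155] enc [ 634.3 -156.3] 53.6 fit [ 0.6339 -0.1561] 0.041 box [ 0.6346 -0.1564] [78.5818 79.7468] 37.38971710205078 top [ 0.6339 -0.1563  0.0692] 0.07402262819632166 340
mug [ 0.5699 -0.0039] enc [573.7  -0.6] 36.3 fit [ 0.5731 -0.0008] 0.0338 box [ 0.5736 -0.001 ] [71.101  69.1253] 1.1396070718765259 top [ 0.573  -0.0008  0.0793] 0.08461834631940146 160
bowl [ 0.5166 -0.2434] enc [ 516.5 -241.3] 42.3 fit [ 0.516  -0.2413] 0.0387 box [ 0.516  -0.2418] [81.1324 81.4825] 25.481769561767578 top [ 0.5191 -0.2461  0.0353] 0.04035754609939546 21
[... 1919 characters left out ...]
-0.3816] 0.0349 box [ 0.55   -0.3835] [97.6483 93.1956] 64.494384765625 top [ 0.5484 -0.382   0.044 ] 0.05036902508710661 148
lm [ 0.389  -0.2581] enc [ 393.2 -264.9] 53.3 fit [ 0.3898 -0.2577] 0.0287 box [ 0.3993 -0.2607] [89.381  91.7799] 27.043546676635742 top [ 0.3871 -0.2581  0.0438] 0.05002382268936689 131
ls [0.6697 0.1147] enc [662.1 120.4] 53.8 fit [0.666  0.1201] 0.0228 box [0.6679 0.1122] [99.6483 85.0011] 45.09223175048828 top [0.6682 0.1184 0.0424] 0.05019935281686427 60
lq [0.451  0.0847] enc [453.3  85.2] 56.9 fit [0.4507 0.0886] 0.034 box [0.4528 0.0817] [98.4398 92.6374] 2.3727099895477295 top [0.4499 0.0878 0.0408] 0.046001124829102125 67 [11.7566 35.1363] 86.93378448486328
```

View pics/crop.png

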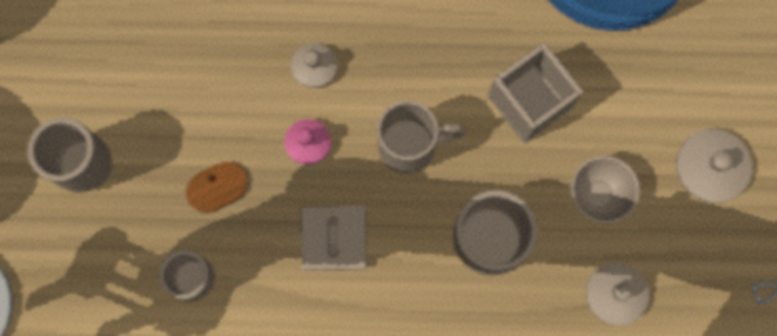

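The crop confirms the choice: four buff lids, with the pink and turquoise ones separate, and the square jar turned about 37.5°. I'll square the tool to the world first.

Request:
{"method": "servo_tool", "body": {
  "steps": [
    [0,0,0,0,0,-7.5],
    [0,0,0,0,0,-7.5],
    [0,0,0,0,0,-7.3],
    [-2.6,-3.2,0,0,0,0],
    [-2.6,-3.2,0,0,0,0]
  ],
  "fingers": 5
}}

```text
time_s: 0.6
eef_pos: [0.3077, 0.56, 0.2043]
tcp_rot: [[-1.0, -0.003, -0.001], [-0.003, 1.0, -0.001], [0.001, -0.001, -1.0]]
contact_force: [0.9, -1.3, -0.1]
width: 0.052
grip_force: 0.0
```

Request:
{"method": "servo_tool", "body": {
  "steps": [
    [-2.6,-3.15,0,0,0,0],
    [-2.6,-3.15,0,0,0,0],
    [-2.6,-3.15,0,0,0,0],
    [-2.6,-3.15,0,0,0,0],
    [-2.6,-3.15,0,0,0,0]
  ]
}}

```text
time_s: 1.1
eef_pos: [0.4391, 0.4011, 0.2049]
tcp_rot: [[-1.0, 0.001, -0.0], [0.001, 1.0, -0.0], [0.0, -0.0, -1.0]]
contact_force: [0.1, 0.0, -0.0]
width: 0.0498
grip_force: 0.0
```

Request:
{"method": "servo_tool", "body": {
  "steps": [
    [-2.6,-3.15,0,0,0,0],
    [-2.6,-3.15,0,0,0,0],
    [-2.6,-3.15,0,0,0,0],
    [-2.6,-3.15,0,0,0,0],
    [-2.6,-3.15,0,0,0,0]
  ]
}}

```text
time_s: 1.6
eef_pos: [0.5689, 0.2437, 0.2048]
tcp_rot: [[-1.0, 0.001, -0.001], [0.001, 1.0, -0.0], [0.001, -0.0, -1.0]]
contact_force: [0.4, -0.3, 0.1]
width: 0.0498
grip_force: 0.0
```

Request:
{"method": "servo_tool", "body": {
  "steps": [
    [-2.6,-3.15,2,0,0,0],
    [-2.6,-3.15,3,0,0,0],
    [-2.6,-3.15,3,0,0,0],
    [-2.4,-3.1,3,0,0,0],
    [0,0,0,0,0,0]
  ]
}}

```text
time_s: 2.1
eef_pos: [0.669, 0.112, 0.0906]
tcp_rot: [[-1.0, 0.009, -0.006], [0.009, 1.0, -0.006], [0.006, -0.006, -1.0]]
contact_force: [0.0, -0.4, -1.0]
width: 0.05
grip_force: 0.0
```

Request:
{"method": "servo_tool", "body": {
  "steps": [
    [0,0.3,1,0,0,0],
    [0,0,0,0,0,0],
    [0,0,0,0,0,0]
  ]
}}

```text
time_s: 2.4
eef_pos: [0.669, 0.1259, 0.0864]
tcp_rot: [[-1.0, -0.002, 0.0], [-0.002, 1.0, 0.001], [-0.0, 0.001, -1.0]]
contact_force: [-0.2, 0.5, 1.1]
width: 0.0499
grip_force: 0.0
```

```bash
python3 - <<'E'
from h import *
s=sensors.read_state(); e=s["eef_pos"]; print(e,s["tcp_rot"].round(3).tolist() if hasattr(s["tcp_rot"],'round') else s["tcp_rot"])
im=[]
for n in("top","side"):
    p,d=optics.capture(n); u,v=proj(n,e).astype(int)
    for P in (e+[0,0,-.008],[e[0],e[1],.046]):
        q=proj(n,P); cv2.circle(p,tuple(q.round().astype(int)),1,(0,255,0),-1)
    im.append(cv2.resize(p[max(0,v-45):max(0,v-45)+90,u-45:u+45],(400,400),interpolation=cv2.INTER_NEAREST))
cv2.imwrite("pics/a.png",np.hstack(im))
E
```

```text
[0.66895658 0.12587086 0.0863821 ] [[-1.0, -0.002, 0.0], [-0.002, 1.0, 0.001], [-0.0, 0.001, -1.0]]
```

View pics/a.png

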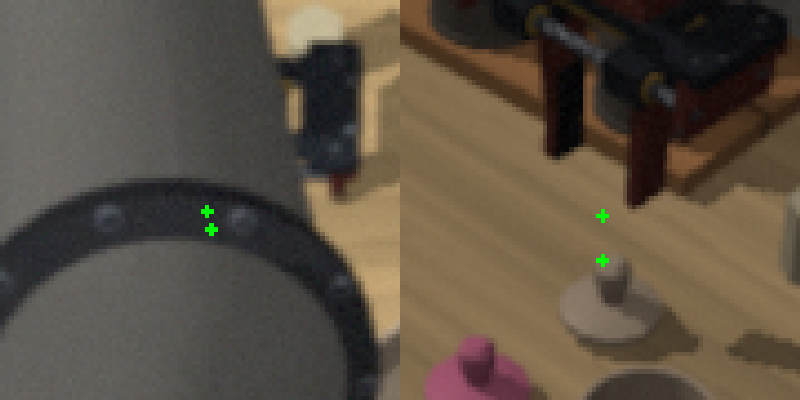

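Side view: fingertips at about (563,155) and (645,205), above where the TCP projects. The knob is at (612,268). I'll read the finger depth to see whether this is settling or an offset.

Request:
{"method": "servo_tool", "body": {
  "steps": [
    [0,0,0,0,0,0],
    [0,0,0,0,0,0],
    [0,0,0,0,0,0]
  ]
}}

```text
time_s: 2.8
eef_pos: [0.6696, 0.1236, 0.0863]
tcp_rot: [[-1.0, 0.0, 0.001], [0.0, 1.0, 0.0], [-0.001, 0.0, -1.0]]
contact_force: [0.1, -0.5, -0.4]
width: 0.0503
grip_force: 0.0
```

```bash
python3 - <<'E'
from m import *
np.set_printoptions(precision=4,suppress=True)
s=sensors.read_state(); e=np.array(s["eef_pos"]); print(e,s["width"])
p,d=optics.capture("side"); P=cloud("side",d)
print(sensors.read_state()["eef_pos"])
m=(d>0)&(np.abs(P[...,0]-e[0])<.05)&(np.abs(P[...,1]-e[1])<.08)&(P[...,2]>.055)&(P[...,2]<.13)
for z in np.arange(.06,.13,.01):
    k=m&(P[...,2]>z)&(P[...,2]<z+.01); q=P[k]
    if len(q): print(z.round(3),len(q),q.min(0),q.max(0))
k=pts("side",d,(.67,.118),.03,.034,.055);print("knob",k.mean(0),k.min(0),k.max(0))
E
```

```text
[0.6696 0.1236 0.0863] 0.05025522691652933
[0.6696 0.1235 0.0862]
0.1 21 [0.6552 0.0917 0.1043] [0.6789 0.1574 0.1099]
0.11 60 [0.6561 0.0902 0.1101] [0.6788 0.1593 0.1199]
0.12 60 [0.6558 0.0895 0.1208] [0.6795 0.1582 0.1298]
knob [0.6684 0.119  0.043 ] [0.6609 0.1113 0.034 ] [0.6788 0.1278 0.0508]
```

Request:
{"method": "servo_tool", "body": {
  "steps": [
    [-0.2,-0.5,1.5,0,0,0],
    [0,0,2,0,0,0],
    [0,0,1.5,0,0,0],
    [0,0,0,0,0,0],
    [0,0,0,0,0,0]
  ]
}}

```text
time_s: 3.35
eef_pos: [0.6712, 0.1183, 0.0353]
tcp_rot: [[-1.0, 0.001, -0.001], [0.001, 1.0, -0.0], [0.001, -0.0, -1.0]]
contact_force: [0.8, -0.4, -0.5]
width: 0.0498
grip_force: 0.0
```

```bash
cat > look.py <<'E'
from m import *
import sys
np.set_printoptions(precision=4,suppress=True)
s=sensors.read_state(); e=np.array(s["eef_pos"]); print(e,s["width"])
p,d=optics.capture("side"); P=cloud("side",d); m=(d>0)&(np.abs(P[...,0]-e[0])<.05)&(np.abs(P[...,1]-e[1])<.06)
for z in np.arange(.03,.10,.01):
    q=P[m&(P[...,2]>z)&(P[...,2]<z+.01)]
    if len(q): print(z.round(3),len(q),q.min(0),q.max(0))
u,v=proj("side",e).astype(int)
for P in (e+[0,0,-.008],e):
    q=proj("side",P); cv2.circle(p,tuple(q.round().astype(int)),1,(0,255,0),-1)
cv2.imwrite(sys.argv[1],cv2.resize(p[max(0,v-45):max(0,v-45)+90,u-45:u+45],(500,500),interpolation=cv2.INTER_NEAREST))
E
python3 look.py pics/b.png
```

```text
[0.6712 0.1183 0.0353] 0.04984023604175083
0.03 21 [0.6614 0.1117 0.031 ] [0.6753 0.1279 0.0395]
0.04 40 [0.6625 0.1116 0.0402] [0.6785 0.1284 0.05  ]
0.05 27 [0.6583 0.0866 0.0505] [0.6819 0.153  0.0599]
0.06 56 [0.6578 0.0836 0.0607] [0.6815 0.1546 0.0699]
0.07 57 [0.6572 0.0846 0.0704] [0.6804 0.1551 0.0795]
0.08 51 [0.6578 0.0834 0.0801] [0.6806 0.1562 0.09  ]
0.09 57 [0.6576 0.0826 0.09  ] [0.6794 0.1569 0.0997]
0.1 61 [0.6574 0.081  0.1005] [0.6811 0.1561 0.1098]
```

View pics/b.png

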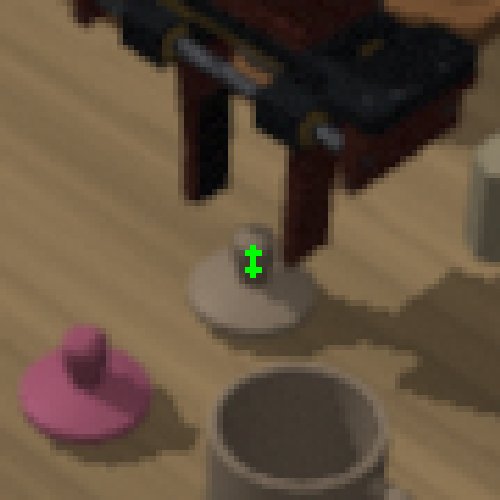

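The tips stand about 19 mm above the reported TCP, at roughly z 0.054, and the knob is centred between the fingers. So I'll go lower by sight and force.

Request:
{"method": "servo_tool", "body": {
  "steps": [
    [0,0,0.8,0,0,0],
    [0,0,0.7,0,0,0],
    [0,0,0,0,0,0]
  ]
}}

```text
time_s: 3.7
eef_pos: [0.6707, 0.1184, 0.0199]
tcp_rot: [[-1.0, 0.0, -0.002], [0.0, 1.0, -0.0], [0.002, -0.0, -1.0]]
contact_force: [0.1, -0.5, 0.7]
width: 0.0499
grip_force: 0.0
```

Request:
{"method": "servo_tool", "body": {
  "steps": [
    [0,0,0.4,0,0,0],
    [0,0,0.4,0,0,0],
    [0,0,0,0,0,0],
    [0,0,0,0,0,0]
  ]
}}

```text
time_s: 4.1
eef_pos: [0.6714, 0.1184, 0.0129]
tcp_rot: [[-1.0, 0.001, -0.0], [0.001, 1.0, -0.0], [0.0, -0.0, -1.0]]
contact_force: [1.0, 0.1, 1.2]
width: 0.0498
grip_force: 0.0
```

```bash
python3 look.py pics/c.png
```

```text
[0.6714 0.1184 0.0129] 0.049842105373249124
0.03 57 [0.6582 0.0851 0.0306] [0.6829 0.1538 0.0399]
0.04 93 [0.6571 0.0855 0.0401] [0.6826 0.1542 0.0499]
0.05 55 [0.6566 0.0842 0.05  ] [0.6825 0.1536 0.06  ]
0.06 56 [0.6572 0.0845 0.0601] [0.6796 0.1554 0.0698]
0.07 56 [0.6581 0.0827 0.0701] [0.6802 0.1558 0.0796]
0.08 56 [0.658  0.0811 0.0802] [0.6799 0.1572 0.09  ]
0.09 37 [0.6578 0.0798 0.0901] [0.6808 0.1597 0.0995]
0.1 18 [0.6572 0.1438 0.1001] [0.6806 0.1562 0.1087]
```

View pics/c.png

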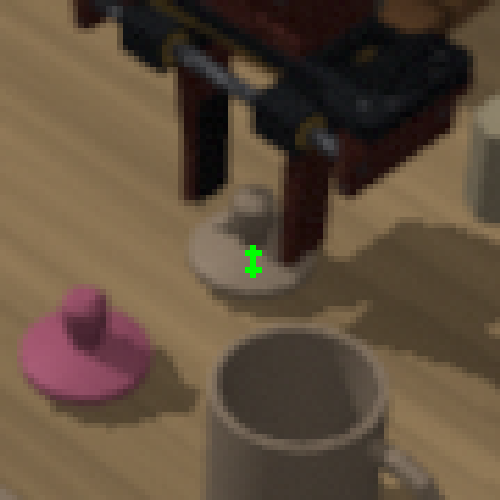

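Tips are now near z 0.031, straddling the knob at (250,205). Another 5 mm down, then close.

Request:
{"method": "servo_tool", "body": {
  "steps": [
    [0,0,0.3,0,0,0],
    [0,0,0.2,0,0,0],
    [0,0,0,0,0,0],
    [0,0,0,0,0,0]
  ]
}}

```text
time_s: 4.55
eef_pos: [0.6715, 0.1185, 0.0079]
tcp_rot: [[-1.0, 0.001, -0.0], [0.001, 1.0, 0.0], [0.0, 0.0, -1.0]]
contact_force: [-0.5, 0.4, -1.0]
width: 0.0498
grip_force: 0.0
```

Request:
{"method": "servo_tool", "body": {
  "steps": [
    [0,0,0,0,0,0],
    [0,0,0,0,0,0],
    [0,0,0,0,0,0],
    [0,0,0,0,0,0],
    [0,0,0,0,0,0]
  ],
  "fingers": 0
}}

```text
time_s: 5.05
eef_pos: [0.6715, 0.1185, 0.008]
tcp_rot: [[-1.0, 0.001, 0.0], [0.001, 1.0, 0.0], [-0.0, 0.0, -1.0]]
contact_force: [-0.6, -0.2, -0.1]
width: 0.0191
grip_force: 30.0
```

Request:
{"method": "servo_tool", "body": {
  "steps": [
    [0,0,-0.5,0,0,0],
    [0,0,-1,0,0,0],
    [0,0,-3,0,0,0],
    [0,0,-4,0,0,0],
    [0,0,-4,0,0,0]
  ]
}}

```text
time_s: 5.55
eef_pos: [0.6712, 0.1183, 0.1348]
tcp_rot: [[-1.0, 0.001, -0.0], [0.001, 1.0, -0.0], [0.0, -0.0, -1.0]]
contact_force: [1.1, -0.0, -0.3]
width: 0.0192
grip_force: 30.0
```

Request:
{"method": "servo_tool", "body": {
  "steps": [
    [3.4,1.74,0,0,0,0],
    [3.4,1.74,0,0,0,0],
    [3.4,1.74,0,0,0,0],
    [3.4,1.74,0,0,0,0],
    [3.4,1.74,0,0,0,0]
  ]
}}

```text
time_s: 6.05
eef_pos: [0.5004, 0.2062, 0.134]
tcp_rot: [[-1.0, 0.001, 0.001], [0.001, 1.0, 0.001], [-0.001, 0.001, -1.0]]
contact_force: [0.2, 0.5, -0.2]
width: 0.0191
grip_force: 30.0
```

Request:
{"method": "servo_tool", "body": {
  "steps": [
    [3.4,1.74,0,0,0,0],
    [3.4,1.74,0,0,0,0],
    [3.4,1.74,1,0,0,0],
    [0,0,2,0,0,0],
    [0,0,1,0,0,0]
  ]
}}

```text
time_s: 6.55
eef_pos: [0.3986, 0.2583, 0.0929]
tcp_rot: [[-1.0, -0.002, 0.0], [-0.002, 1.0, 0.0], [-0.0, 0.0, -1.0]]
contact_force: [0.8, 0.0, -0.1]
width: 0.019
grip_force: 30.0
```

Request:
{"method": "servo_tool", "body": {
  "steps": [
    [0,0,0,0,0,0],
    [0,0,0,0,0,0],
    [0,0,0,0,0,0]
  ]
}}

```text
time_s: 6.85
eef_pos: [0.4007, 0.2577, 0.0937]
tcp_rot: [[-1.0, 0.002, 0.001], [0.002, 1.0, 0.001], [-0.001, 0.001, -1.0]]
contact_force: [-0.8, -0.3, -0.1]
width: 0.0191
grip_force: 30.0
```

```bash
cat > fit.py <<'E'
# flange circle of the held lid and rim circle of the jar in each view, by cloud points
from m import *
import sys
np.set_printoptions(precision=4,suppress=True)
k,R,Rj,h,off=sys.argv[1],*map(float,sys.argv[2:6])
s=sensors.read_state(); e=np.array(s["eef_pos"]); print(e,s["width"],s["grip_force"])
im=[]
for n in("top","side"):
    p,d=optics.capture(n); zl=e[2]-off
    a=pts(n,d,e,.075,zl+.006,zl+.018); P0=np.load(n+"0.npz")["d"]
    print(n,"lid",len(a),end=" ")
    if len(a)>20: 
        f=circ(a[:,:2]); lo,hi=np.percentile(a[:,:2],[2,98],0); c=cv2.minEnclosingCircle((a[:,:2]*1000).astype(np.float32)); print("enc",np.array(c[0]).round(1),round(c[1],1),"mid",(lo+hi)/2,hi-lo,end=" ")
    j=pts(n,d,e,.06,h-.006,h+.004); print("jar",len(j),end=" ")
    if len(j)>30: c=cv2.minEnclosingCircle((j[:,:2]*1000).astype(np.float32)); print(np.array(c[0]).round(1),round(c[1],1),end=" ")
    print()
    t=np.linspace(0,2*np.pi,400)[:,None]
    ex,ey=e[0],e[1]
    for z,r,col in((zl+.013,R,(0,255,0)),):
        q=proj(n,np.c_[ex+r*np.cos(t),ey+r*np.sin(t),0*t+z])
        for x in q[::8]: cv2.circle(p,tuple(x.round().astype(int)),0,col,-1)
    u,v=proj(n,e).astype(int); v=max(v,50);u=min(max(u,50),509); im.append(cv2.resize(p[v-50:v+50,u-50:u+50],(400,400),interpolation=cv2.INTER_NEAREST))
cv2.imwrite(sys.argv[6],np.hstack(im))
E
python3 fit.py js .029 .029 .06 .008 pics/d.png
```

```text
[0.4007 0.2577 0.0937] 0.019082842650553763 29.999947349424474
top lid 44 enc [400.3 251.5] 27.6 mid [0.3991 0.2464] [0.0458 0.0348] jar 45 [399.7 255. ] 28.9 
side lid 185 enc [401.6 257.6] 30.6 mid [0.4008 0.256 ] [0.0554 0.0494] jar 163 [397.8 258.7] 29.6
```

View pics/d.png

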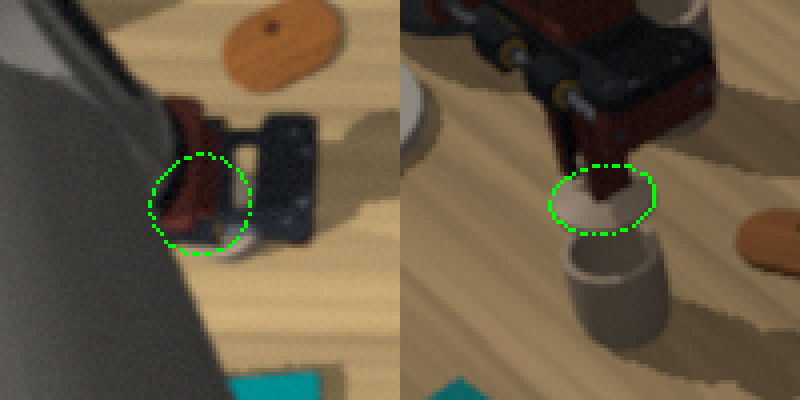

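The lid sits about 3 mm too far in +x relative to the jar mouth: side view flange centre near (603,200), jar (612,255). I'll correct that and lower slowly.

Request:
{"method": "servo_tool", "body": {
  "steps": [
    [0.3,0,0.6,0,0,0],
    [0,0,0.7,0,0,0],
    [0,0,0.5,0,0,0],
    [0,0,0.4,0,0,0],
    [0,0,0,0,0,0]
  ]
}}

```text
time_s: 7.45
eef_pos: [0.3962, 0.2575, 0.0702]
tcp_rot: [[-1.0, 0.001, -0.001], [0.001, 1.0, -0.001], [0.001, -0.001, -1.0]]
contact_force: [0.1, -0.3, -0.5]
width: 0.0192
grip_force: 30.0
```

Request:
{"method": "servo_tool", "body": {
  "steps": [
    [0,0,0.4,0,0,0],
    [0,0,0.3,0,0,0],
    [0,0,0,0,0,0],
    [0,0,0,0,0,0]
  ]
}}

```text
time_s: 7.85
eef_pos: [0.3966, 0.2578, 0.0639]
tcp_rot: [[-1.0, 0.001, -0.0], [0.001, 1.0, -0.0], [0.0, -0.0, -1.0]]
contact_force: [0.4, -0.5, -0.3]
width: 0.0187
grip_force: 30.0
```

Request:
{"method": "servo_tool", "body": {
  "steps": [
    [0,0,0.2,0,0,0],
    [0,0,0.1,0,0,0],
    [0,0,0,0,0,0]
  ]
}}

```text
time_s: 8.15
eef_pos: [0.3965, 0.2578, 0.0609]
tcp_rot: [[-1.0, 0.001, -0.0], [0.001, 1.0, -0.0], [0.0, -0.0, -1.0]]
contact_force: [-0.5, 0.3, -0.3]
width: 0.0193
grip_force: 30.0
```

Request:
{"method": "servo_tool", "body": {
  "steps": [
    [0,0,0.1,0,0,0],
    [0,0,0,0,0,0],
    [0,0,0,0,0,0]
  ]
}}

```text
time_s: 8.45
eef_pos: [0.3967, 0.258, 0.06]
tcp_rot: [[-1.0, 0.001, 0.0], [0.001, 1.0, 0.0], [-0.0, 0.0, -1.0]]
contact_force: [-0.3, 0.3, 0.9]
width: 0.0192
grip_force: 30.0
```

```bash
python3 fit.py js .029 .029 .06 .008 pics/e.png
```

```text
[0.3967 0.258  0.06  ] 0.019162764741647968 29.999979199346853
top lid 41 enc [396.4 250.1] 27.8 mid [0.3957 0.2444] [0.0476 0.033 ] jar 15 
side lid 193 enc [397.1 257.7] 29.8 mid [0.3967 0.2567] [0.0548 0.0506] jar 85 [396.6 253.5] 28.2
```

View pics/e.png

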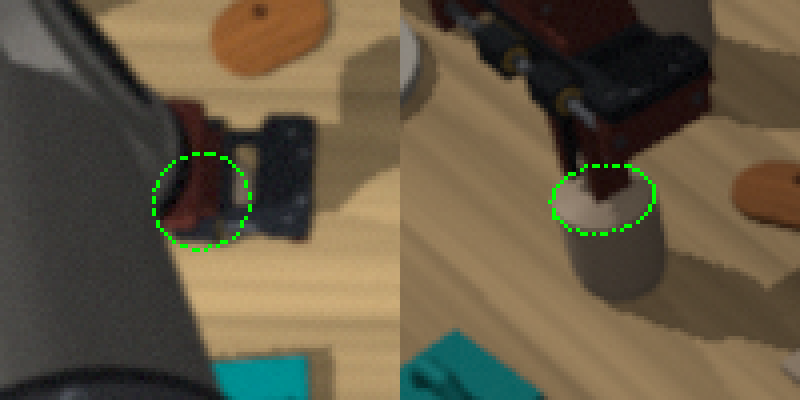

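The lid looks in place on the small jar, within about 1 mm in the side view. I'll feel for the rim and then release.

Request:
{"method": "servo_tool", "body": {
  "steps": [
    [0,0,0.1,0,0,0],
    [0,0,0,0,0,0],
    [0,0,0,0,0,0]
  ]
}}

```text
time_s: 8.85
eef_pos: [0.3969, 0.2581, 0.0596]
tcp_rot: [[-1.0, 0.001, 0.001], [0.001, 1.0, 0.001], [-0.001, 0.001, -1.0]]
contact_force: [-1.2, -0.1, 9.0]
width: 0.019
grip_force: 30.0
```

Request:
{"method": "servo_tool", "body": {
  "steps": [
    [0,0,0.1,0,0,0],
    [0,0,0,0,0,0],
    [0,0,0,0,0,0]
  ]
}}

```text
time_s: 9.15
eef_pos: [0.3969, 0.2584, 0.0594]
tcp_rot: [[-1.0, 0.001, 0.001], [0.001, 1.0, 0.001], [-0.001, 0.001, -1.0]]
contact_force: [-3.7, -1.5, 18.3]
width: 0.0193
grip_force: 30.0
```

Request:
{"method": "servo_tool", "body": {
  "steps": [
    [0,0,-0.15,0,0,0],
    [0,0,0,0,0,0],
    [0,0,0,0,0,0],
    [0,0,0,0,0,0],
    [0,0,0,0,0,0]
  ],
  "fingers": 5
}}

```text
time_s: 9.65
eef_pos: [0.3964, 0.2577, 0.0592]
tcp_rot: [[-1.0, 0.001, -0.0], [0.001, 1.0, -0.0], [0.0, -0.0, -1.0]]
contact_force: [0.2, -0.5, -0.0]
width: 0.0495
grip_force: 0.0
```

Request:
{"method": "servo_tool", "body": {
  "steps": [
    [0,0,-1,0,0,0],
    [0,0,-3,0,0,0],
    [0,0,-4,0,0,0],
    [-1,-3.4,0,0,0,0],
    [-1.1,-3.4,0,0,0,0]
  ]
}}

```text
time_s: 10.15
eef_pos: [0.4185, 0.1904, 0.1415]
tcp_rot: [[-1.0, -0.002, 0.003], [-0.002, 1.0, 0.002], [-0.003, 0.002, -1.0]]
contact_force: [-0.4, -0.4, -0.0]
width: 0.0499
grip_force: 0.0
```

Request:
{"method": "servo_tool", "body": {
  "steps": [
    [-1.1,-3.4,0,0,0,0],
    [-1.1,-3.4,0,0,0,0],
    [-1.1,-3.4,2,0,0,0],
    [0,0,3,0,0,0],
    [0,0,0,0,0,0]
  ]
}}

```text
time_s: 10.65
eef_pos: [0.4484, 0.0862, 0.0876]
tcp_rot: [[-1.0, 0.003, -0.005], [0.003, 1.0, -0.002], [0.005, -0.002, -1.0]]
contact_force: [-0.1, 0.1, 0.1]
width: 0.0502
grip_force: 0.0
```

Request:
{"method": "servo_tool", "body": {
  "steps": [
    [0,0,2,0,0,0],
    [0,0,1,0,0,0],
    [0,0,0,0,0,0],
    [0,0,0,0,0,0]
  ]
}}

```text
time_s: 11.05
eef_pos: [0.4507, 0.0884, 0.0602]
tcp_rot: [[-1.0, -0.0, 0.0], [-0.0, 1.0, 0.0], [-0.0, 0.0, -1.0]]
contact_force: [-1.4, 0.3, -0.2]
width: 0.05
grip_force: 0.0
```

```bash
python3 look.py pics/f.png; python3 - <<'E'
from m import *
np.set_printoptions(precision=4,suppress=True)
for n in("side","top"):
    p,d=optics.capture(n)
    a=pts(n,d,(.398,.258),.04,.064,.085);print(n,"smalllid",a[:,:2].mean(0),a[:,2].mean(),len(a),circ(a[:,:2]))
    k=pts(n,d,(.398,.258),.02,.086,.104);print("knob",k.mean(0),k.min(0),k.max(0))
    h=pts(n,d,(.451,.088),.03,.034,.046);
    if len(h): print("handle",h.min(0),h.max(0),box(h[:,:2]))
E
```

```text
[0.4507 0.0884 0.0602] 0.05003250807921082
0.03 48 [0.4287 0.0828 0.0302] [0.4723 0.0943 0.0399]
0.04 42 [0.4368 0.0827 0.0401] [0.4619 0.0946 0.0456]
0.07 4 [0.4388 0.0607 0.078 ] [0.4569 0.1244 0.0798]
0.08 60 [0.438  0.0556 0.0803] [0.4605 0.1217 0.0899]
0.09 65 [0.4377 0.055  0.0901] [0.4608 0.1249 0.0998]
0.1 61 [0.4368 0.0538 0.1001] [0.4564 0.1242 0.1099]
side smalllid [0.3937 0.2532] 0.07020736319648432 322 (array([0.3965, 0.2582]), np.float64(0.02046895783740092))
knob [0.3956 0.2563 0.0951] [0.388  0.2491 0.0868] [0.4066 0.266  0.1018]
handle [0.4291 0.0825 0.0342] [0.4693 0.0947 0.0452] (array([0.449 , 0.0889]), array([40.442 , 11.2875]), 3.6174397468566895)
top smalllid [0.3992 0.2553] 0.06829492239599756 346 (array([0.4   , 0.2571]), np.float64(0.021103041021810653))
knob [0.3991 0.2555 0.0956] [0.3909 0.2468 0.088 ] [0.4076 0.2654 0.1001]
```

View pics/f.png

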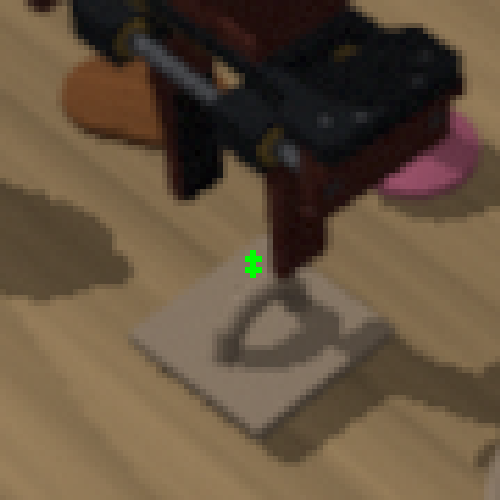

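Small lid seated: knob top at z 0.100, centred on its jar. The handle of the buff square lid (260,320) lies along x between the fingers, so I go down and grip.

Request:
{"method": "servo_tool", "body": {
  "steps": [
    [0,0,2,0,0,0],
    [0,0,2,0,0,0],
    [0,0,1,0,0,0],
    [0,0,0.4,0,0,0],
    [0,0,0,0,0,0]
  ]
}}

```text
time_s: 11.7
eef_pos: [0.4504, 0.0878, 0.0054]
tcp_rot: [[-1.0, 0.001, -0.0], [0.001, 1.0, -0.0], [0.0, -0.0, -1.0]]
contact_force: [-0.2, -0.4, -0.1]
width: 0.0502
grip_force: 0.0
```

Request:
{"method": "servo_tool", "body": {
  "steps": [
    [0,0,0,0,0,0],
    [0,0,0,0,0,0],
    [0,0,0,0,0,0],
    [0,0,0,0,0,0],
    [0,0,0,0,0,0]
  ],
  "fingers": 0
}}

```text
time_s: 12.2
eef_pos: [0.4506, 0.0879, 0.0057]
tcp_rot: [[-1.0, 0.001, 0.0], [0.001, 1.0, 0.0], [-0.0, 0.0, -1.0]]
contact_force: [-0.5, -0.5, -0.8]
width: 0.0136
grip_force: 0.0
```

Request:
{"method": "servo_tool", "body": {
  "steps": [
    [0,0,-0.5,0,0,0],
    [0,0,-1,0,0,0],
    [0,0,-3,0,0,0],
    [0,0,-4,0,0,0],
    [0,0,-4,0,0,0]
  ]
}}

```text
time_s: 12.7
eef_pos: [0.4498, 0.0875, 0.1322]
tcp_rot: [[-1.0, 0.001, -0.001], [0.001, 1.0, -0.0], [0.001, -0.0, -1.0]]
contact_force: [0.8, 0.9, -1.7]
width: 0.011
grip_force: 30.0
```

Request:
{"method": "servo_tool", "body": {
  "steps": [
    [-2.58,-3.46,0,0,0,0],
    [-2.58,-3.46,0,0,0,0],
    [-2.58,-3.46,0,0,0,0],
    [-2.58,-3.46,0,0,0,0],
    [-2.58,-3.46,0,0,0,0]
  ]
}}

```text
time_s: 13.2
eef_pos: [0.58, -0.0867, 0.1313]
tcp_rot: [[-1.0, 0.0, 0.0], [0.0, 1.0, 0.0], [-0.0, 0.0, -1.0]]
contact_force: [0.6, 0.2, -1.7]
width: 0.0116
grip_force: 30.0
```

Request:
{"method": "servo_tool", "body": {
  "steps": [
    [-2.58,-3.46,0,0,0,0],
    [-2.58,-3.46,0,0,0,0],
    [0,0,0,0,0,-7.5],
    [0,0,0,0,0,-7.5],
    [0,0,0,0,0,-7.5]
  ]
}}

```text
time_s: 13.7
eef_pos: [0.6306, -0.1549, 0.1308]
tcp_rot: [[-0.922, -0.386, -0.001], [-0.386, 0.922, -0.0], [0.001, 0.0, -1.0]]
contact_force: [0.0, 0.1, -1.1]
width: 0.0113
grip_force: 30.0
```

Request:
{"method": "servo_tool", "body": {
  "steps": [
    [0,0,0,0,0,-7.5],
    [0,0,0,0,0,-7.5],
    [0,0,0,0,0,0],
    [0,0,0,0,0,0],
    [0,0,0,0,0,0]
  ]
}}

```text
time_s: 14.2
eef_pos: [0.6308, -0.1545, 0.1307]
tcp_rot: [[-0.795, -0.606, -0.0], [-0.606, 0.795, -0.0], [0.0, -0.0, -1.0]]
contact_force: [-0.4, -0.1, -1.4]
width: 0.0114
grip_force: 30.0
```

```bash
cat > sq.py <<'E'
from m import *
import sys
np.set_printoptions(precision=4,suppress=True)
s=sensors.read_state(); e=np.array(s["eef_pos"]); print(e,s["width"],"q",np.array(s["q"]))
im=[]
for n in("top","side"):
    p,d=optics.capture(n); a=pts(n,d,e,.075,.085,e[2]+.03)
    q=a[(a[:,2]>e[2]-.01)]
    print(n,len(a),"z hist",np.histogram(a[:,2],np.arange(e[2]-.02,e[2]+.03,.004)))
    pl=a[(a[:,2]<np.percentile(a[:,2],60))]
    print("plate",box(pl[:,:2]),np.median(pl[:,2]))
    j=pts(n,d,(.632,-.155),.07,.064,.075); print("jar",len(j),box(j[:,:2]))
    u,v=proj(n,e).astype(int); v=max(v,60);u=min(max(u,50),509); im.append(cv2.resize(p[v-50:v+50,u-50:u+50],(400,400),interpolation=cv2.INTER_NEAREST))
cv2.imwrite(sys.argv[1],np.hstack(im))
E
python3 sq.py pics/g.png
```

```text
[ 0.6308 -0.1545  0.1307] 0.01138229110662925 q [ 0.077   0.5084  0.0925  1.6937 -0.0555  0.9421  2.4128]
top 207 z hist (array([  0,   0,   0,   0,   0,   0,  20, 141,  36,   3,   3,   3]), array([0.1107, 0.1147, 0.1187, 0.1227, 0.1267, 0.1307, 0.1347, 0.1387,
       0.1427, 0.1467, 0.1507, 0.1547, 0.1587]))
plate (array([ 0.6221, -0.1444]), array([82.7106, 30.6528]), 12.863476753234863) 0.14011436579450792
jar 111 (array([ 0.621 , -0.1394]), array([77.6945, 36.8821]), 39.374229431152344)
side 971 z hist (array([  0,   0,   0,   0,   0,   2,  55, 553, 274,  14,  25,  28]), array([0.1107, 0.1147, 0.1187, 0.1227, 0.1267, 0.1307, 0.1347, 0.1387,
       0.1427, 0.1467, 0.1507, 0.1547, 0.1587]))
plate (array([ 0.6315, -0.1511]), array([81.4619, 78.0174]), 37.69816207885742) 0.1413051074717897
jar 332 (array([ 0.6309, -0.1545]), array([78.661 , 78.1828]), 37.22929000854492)
```

View pics/g.png

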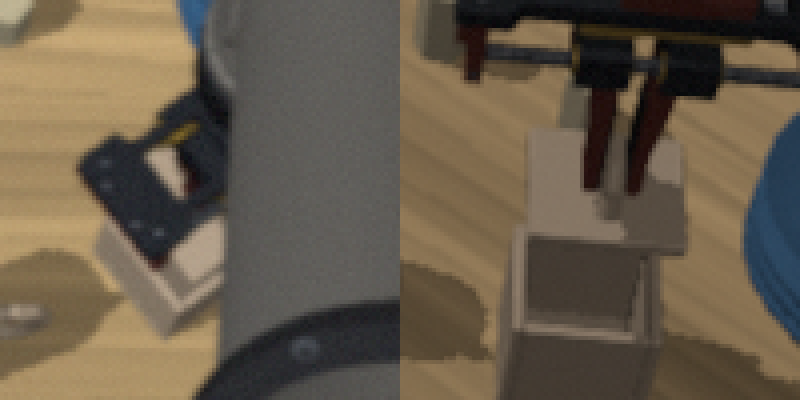

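Both show the plate square with the jar, at 37.7° against 37.2°. A quick refined offset from the side view before lowering.

```bash
cat > sq2.py <<'E'
from m import *
np.set_printoptions(precision=4,suppress=True)
e=np.array(sensors.read_state()["eef_pos"]); zp=e[2]-.0057+.016
p,d=optics.capture("side"); a=37.4*np.pi/180; R=np.array([[np.cos(a),-np.sin(a)],[np.sin(a),np.cos(a)]])
for nm,(z0,z1),dd in(("lid",(zp-.0055,zp+.0055),d),("jar",(.0645,.0755),np.load("side0.npz")["d"])):
    P=pts("side",dd,(.631,-.1545),.062,z0,z1)[:,:2]@R
    lo,hi=np.percentile(P,[1.5,98.5],0); print(nm,len(P),hi-lo,"centre world",R@((lo+hi)/2))
E
python3 sq2.py
```

```text
lid 885 [0.0768 0.0761] centre world [ 0.6305 -0.1512]
jar 455 [0.0772 0.0769] centre world [ 0.6312 -0.1537]
```

Request:
{"method": "servo_tool", "body": {
  "steps": [
    [0.1,-0.24,1.5,0,0,0],
    [0,0,2,0,0,0],
    [0,0,1,0,0,0],
    [0,0,0.5,0,0,0],
    [0,0,0,0,0,0]
  ]
}}

```text
time_s: 14.85
eef_pos: [0.631, -0.1569, 0.0794]
tcp_rot: [[-0.794, -0.608, -0.002], [-0.608, 0.794, 0.0], [0.001, 0.001, -1.0]]
contact_force: [-0.3, -0.2, -2.1]
width: 0.0112
grip_force: 30.0
```

Request:
{"method": "servo_tool", "body": {
  "steps": [
    [0,0,0,0,0,0],
    [0,0,0,0,0,0]
  ]
}}

```text
time_s: 15.05
eef_pos: [0.6322, -0.1572, 0.0812]
tcp_rot: [[-0.794, -0.608, 0.001], [-0.608, 0.794, -0.0], [-0.001, -0.001, -1.0]]
contact_force: [0.7, -0.4, -1.9]
width: 0.0108
grip_force: 30.0
```

```bash
python3 sq2.py
```

```text
lid 821 [0.0758 0.0765] centre world [ 0.6314 -0.1544]
jar 455 [0.0772 0.0769] centre world [ 0.6312 -0.1537]
```

Aligned within 1 mm, so I lower until I feel contact.

Request:
{"method": "servo_tool", "body": {
  "steps": [
    [0,0,0.4,0,0,0],
    [0,0,0.4,0,0,0],
    [0,0,0.3,0,0,0],
    [0,0,0,0,0,0],
    [0,0,0,0,0,0]
  ]
}}

```text
time_s: 15.6
eef_pos: [0.6315, -0.157, 0.0693]
tcp_rot: [[-0.794, -0.608, -0.0], [-0.608, 0.794, 0.0], [0.0, 0.0, -1.0]]
contact_force: [-0.4, -0.1, -1.2]
width: 0.0112
grip_force: 30.0
```

Request:
{"method": "servo_tool", "body": {
  "steps": [
    [0,0,0.1,0,0,0],
    [0,0,0.1,0,0,0],
    [0,0,0,0,0,0],
    [0,0,0,0,0,0]
  ]
}}

```text
time_s: 16.0
eef_pos: [0.6317, -0.157, 0.0677]
tcp_rot: [[-0.794, -0.608, 0.0], [-0.608, 0.794, 0.0], [-0.0, -0.0, -1.0]]
contact_force: [-1.0, 0.7, 2.2]
width: 0.0113
grip_force: 30.0
```

Request:
{"method": "servo_tool", "body": {
  "steps": [
    [0,0,0.1,0,0,0],
    [0,0,0,0,0,0],
    [0,0,0,0,0,0]
  ]
}}

```text
time_s: 16.3
eef_pos: [0.6318, -0.157, 0.0677]
tcp_rot: [[-0.794, -0.608, 0.001], [-0.608, 0.794, 0.0], [-0.0, -0.0, -1.0]]
contact_force: [-4.1, 0.9, 8.8]
width: 0.0117
grip_force: 30.0
```

Request:
{"method": "servo_tool", "body": {
  "steps": [
    [0,0,-0.1,0,0,0],
    [0,0,0,0,0,0],
    [0,0,0,0,0,0],
    [0,0,0,0,0,0],
    [0,0,0,0,0,0]
  ],
  "fingers": 5
}}

```text
time_s: 16.8
eef_pos: [0.6315, -0.157, 0.0672]
tcp_rot: [[-0.794, -0.608, -0.0], [-0.608, 0.794, 0.0], [0.0, 0.0, -1.0]]
contact_force: [-0.7, -0.3, 0.7]
width: 0.0474
grip_force: 0.0
```

Request:
{"method": "servo_tool", "body": {
  "steps": [
    [0,0,-1,0,0,0],
    [0,0,-3,0,0,0],
    [0,0,-3,0,0,0],
    [0,0,0,0,0,7.5],
    [0,0,0,0,0,7.5]
  ]
}}

```text
time_s: 17.3
eef_pos: [0.6326, -0.1573, 0.1397]
tcp_rot: [[-0.926, -0.377, 0.003], [-0.377, 0.926, -0.0], [-0.003, -0.001, -1.0]]
contact_force: [0.1, 0.2, -0.0]
width: 0.0497
grip_force: 0.0
```

Request:
{"method": "servo_tool", "body": {
  "steps": [
    [0,0,0,0,0,7.5],
    [0,0,0,0,0,7.5],
    [0,0,0,0,0,7.5],
    [1.37,-3.75,0,0,0,0],
    [1.37,-3.75,0,0,0,0]
  ]
}}

```text
time_s: 17.8
eef_pos: [0.6049, -0.231, 0.1382]
tcp_rot: [[-1.0, -0.003, 0.001], [-0.003, 1.0, 0.0], [-0.001, 0.0, -1.0]]
contact_force: [0.2, -0.5, 0.3]
width: 0.0499
grip_force: 0.0
```

Request:
{"method": "servo_tool", "body": {
  "steps": [
    [1.37,-3.75,0,0,0,0],
    [1.37,-3.75,0,0,0,0],
    [1.37,-3.75,2,0,0,0],
    [1.37,-3.75,3,0,0,0],
    [0,0,2,0,0,0]
  ]
}}

```text
time_s: 18.3
eef_pos: [0.5446, -0.3895, 0.0672]
tcp_rot: [[-1.0, 0.01, -0.002], [0.01, 1.0, -0.004], [0.002, -0.004, -1.0]]
contact_force: [-1.1, -0.0, -0.8]
width: 0.0498
grip_force: 0.0
```

Request:
{"method": "servo_tool", "body": {
  "steps": [
    [0,0,0,0,0,0],
    [0,0,0,0,0,0],
    [0,0,0,0,0,0]
  ]
}}

```text
time_s: 18.6
eef_pos: [0.5512, -0.3811, 0.0691]
tcp_rot: [[-1.0, -0.002, 0.003], [-0.002, 1.0, -0.0], [-0.003, -0.0, -1.0]]
contact_force: [-0.1, 0.2, 0.5]
width: 0.0501
grip_force: 0.0
```

```bash
cat > knob.py <<'E'
from m import *
import sys
np.set_printoptions(precision=4,suppress=True)
e=np.array(sensors.read_state()["eef_pos"]); print(e)
for n in("side","top"):
    p,d=optics.capture(n)
    k=pts(n,d,e,.03,.029,.052); f=pts(n,d,e,.06,e[2]+.022,e[2]+.055)
    for nm,a in(("knob",k),("fingers",f)):
        if len(a)>10: print(n,nm,len(a),a.min(0),a.max(0),(a.min(0)+a.max(0))/2)
E
python3 knob.py; python3 sq2.py
```

```text
[ 0.5512 -0.3811  0.0691]
side knob 159 [ 0.5381 -0.3929  0.0302] [ 0.5619 -0.3699  0.0519] [ 0.55   -0.3814  0.041 ]
side fingers 168 [ 0.5367 -0.414   0.0912] [ 0.5605 -0.3446  0.1238] [ 0.5486 -0.3793  0.1075]
top knob 35 [ 0.5416 -0.3934  0.0312] [ 0.5535 -0.3714  0.0476] [ 0.5476 -0.3824  0.0394]
top fingers 22 [ 0.5403 -0.4159  0.0926] [ 0.5559 -0.3479  0.123 ] [ 0.5481 -0.3819  0.1078]
lid 953 [0.0764 0.0758] centre world [ 0.6314 -0.154 ]
jar 455 [0.0772 0.0769] centre world [ 0.6312 -0.1537]
```

Square lid sits centred on its jar. The large knob is within 2 mm of the finger centre, so I grip it.

Request:
{"method": "servo_tool", "body": {
  "steps": [
    [-0.1,-0.15,2,0,0,0],
    [0,0,2,0,0,0],
    [0,0,1.5,0,0,0],
    [0,0,0.6,0,0,0],
    [0,0,0,0,0,0]
  ]
}}

```text
time_s: 19.25
eef_pos: [0.55, -0.383, 0.0058]
tcp_rot: [[-1.0, 0.0, -0.001], [0.0, 1.0, 0.001], [0.001, 0.001, -1.0]]
contact_force: [-0.6, 0.1, -1.3]
width: 0.0504
grip_force: 0.0
```

Request:
{"method": "servo_tool", "body": {
  "steps": [
    [0,0,0,0,0,0],
    [0,0,0,0,0,0],
    [0,0,0,0,0,0],
    [0,0,0,0,0,0],
    [0,0,0,0,0,0]
  ],
  "fingers": 0
}}

```text
time_s: 19.75
eef_pos: [0.5506, -0.3837, 0.0071]
tcp_rot: [[-1.0, 0.001, 0.001], [0.001, 1.0, -0.0], [-0.001, -0.0, -1.0]]
contact_force: [-0.6, 0.7, 3.1]
width: 0.0233
grip_force: 30.0
```

Request:
{"method": "servo_tool", "body": {
  "steps": [
    [0,0,0,0,0,0],
    [0,0,-0.5,0,0,0],
    [0,0,-2,0,0,0],
    [0,0,-4,0,0,0],
    [0,0,-4,0,0,0]
  ]
}}

```text
time_s: 20.25
eef_pos: [0.5493, -0.3829, 0.1116]
tcp_rot: [[-1.0, 0.001, -0.002], [0.001, 1.0, 0.001], [0.002, 0.001, -1.0]]
contact_force: [0.6, -0.2, -0.7]
width: 0.0228
grip_force: 30.0
```

Request:
{"method": "servo_tool", "body": {
  "steps": [
    [0,0,-2.5,0,0,0],
    [1.2,3.49,0,0,0,0],
    [1.2,3.49,0,0,0,0],
    [1.2,3.49,0,0,0,0],
    [1.2,3.49,0,0,0,0]
  ]
}}

```text
time_s: 20.75
eef_pos: [0.5014, -0.2424, 0.1363]
tcp_rot: [[-1.0, 0.001, -0.0], [0.001, 1.0, 0.0], [0.0, 0.0, -1.0]]
contact_force: [0.3, -0.2, -0.3]
width: 0.023
grip_force: 30.0
```

Request:
{"method": "servo_tool", "body": {
  "steps": [
    [1.2,3.49,0,0,0,0],
    [1.2,3.49,0,0,0,0],
    [1.2,3.49,0,0,0,0],
    [1.2,3.49,0,0,0,0],
    [0,0,1.5,0,0,0]
  ]
}}

```text
time_s: 21.25
eef_pos: [0.454, -0.0997, 0.1224]
tcp_rot: [[-1.0, -0.005, 0.002], [-0.005, 1.0, 0.002], [-0.002, 0.002, -1.0]]
contact_force: [0.7, -1.0, -0.9]
width: 0.0231
grip_force: 30.0
```

Request:
{"method": "servo_tool", "body": {
  "steps": [
    [0,0,1,0,0,0],
    [0,0,0,0,0,0],
    [0,0,0,0,0,0],
    [0,0,0,0,0,0]
  ]
}}

```text
time_s: 21.65
eef_pos: [0.4548, -0.1051, 0.1117]
tcp_rot: [[-1.0, 0.002, 0.0], [0.002, 1.0, -0.0], [-0.0, -0.0, -1.0]]
contact_force: [0.3, 0.3, -0.8]
width: 0.0232
grip_force: 30.0
```

```bash
cat > rd.py <<'E'
# round lid: edge circle of flange points vs jar's rim (start picture), side view; args: jar key, flange R, jar height, off
from m import *
import sys
np.set_printoptions(precision=4,suppress=True)
k,R,h,off=sys.argv[1],*map(float,sys.argv[2:5])
e=np.array(sensors.read_state()["eef_pos"]); zl=e[2]-off; print(e)
def edge(P,R):
    # outermost point per bearing sector, then circle fit
    for c in [P.mean(0)]*1:
        for _ in range(4):
            v=P-c; b=((np.arctan2(v[:,1],v[:,0])+np.pi)/(2*np.pi)*36).astype(int); r=np.hypot(*v.T)
            q=np.array([P[b==i][r[b==i].argmax()] for i in range(36) if (b==i).sum()>1 and r[b==i].max()>.8*R])
            c,rr=circ(q)
    return c,rr,len(q)
for n in("side","top"):
    p,d=optics.capture(n); a=pts(n,d,e,R+.012,zl+.007,zl+.017)
    j=pts(n,np.load(n+"0.npz")["d"],JAR[k] if 0 else e,R+.025,h-.006,h+.006)
    for nm,P in(("lid",a),("jar0",j)):
        if len(P)>60: print(n,nm,len(P),*edge(P[:,:2],R))
E
python3 rd.py jl .047 .078 .007
```

```text
[ 0.4548 -0.1051  0.1117]
side lid 493 [ 0.454  -0.1039] 0.045987905983031666 32
side jar0 538 [ 0.4544 -0.1028] 0.04666568525085314 36
top lid 149 [ 0.4579 -0.1063] 0.04647765140001386 13
top jar0 335 [ 0.4569 -0.105 ] 0.04630448622254495 36
```

Only 1 mm off in y in both views. I correct that and lower to seating.

Request:
{"method": "servo_tool", "body": {
  "steps": [
    [0,0.1,1,0,0,0],
    [0,0,1,0,0,0],
    [0,0,0.6,0,0,0],
    [0,0,0.4,0,0,0],
    [0,0,0,0,0,0]
  ]
}}

```text
time_s: 22.25
eef_pos: [0.4539, -0.1031, 0.0806]
tcp_rot: [[-1.0, 0.001, -0.002], [0.001, 1.0, 0.0], [0.002, 0.0, -1.0]]
contact_force: [-1.0, -1.0, -0.7]
width: 0.0231
grip_force: 30.0
```

Request:
{"method": "servo_tool", "body": {
  "steps": [
    [0,0,0.2,0,0,0],
    [0,0,0.2,0,0,0],
    [0,0,0,0,0,0],
    [0,0,0,0,0,0]
  ]
}}

```text
time_s: 22.65
eef_pos: [0.4545, -0.1032, 0.0775]
tcp_rot: [[-1.0, 0.001, 0.0], [0.001, 1.0, 0.0], [-0.0, 0.0, -1.0]]
contact_force: [0.5, 0.2, -1.2]
width: 0.023
grip_force: 30.0
```

Request:
{"method": "servo_tool", "body": {
  "steps": [
    [0,0,0.1,0,0,0],
    [0,0,0,0,0,0],
    [0,0,0,0,0,0]
  ]
}}

```text
time_s: 22.95
eef_pos: [0.4547, -0.1032, 0.077]
tcp_rot: [[-1.0, 0.001, 0.001], [0.001, 1.0, 0.0], [-0.001, 0.0, -1.0]]
contact_force: [-1.4, 1.2, 6.0]
width: 0.023
grip_force: 30.0
```

Request:
{"method": "servo_tool", "body": {
  "steps": [
    [0,0,0,0,0,0],
    [0,0,0,0,0,0],
    [0,0,0,0,0,0],
    [0,0,0,0,0,0],
    [0,0,0,0,0,0]
  ],
  "fingers": 5
}}

```text
time_s: 23.45
eef_pos: [0.4544, -0.1032, 0.0764]
tcp_rot: [[-1.0, 0.001, -0.0], [0.001, 1.0, 0.0], [0.0, 0.0, -1.0]]
contact_force: [0.6, -0.6, 1.2]
width: 0.0502
grip_force: 0.0
```

Request:
{"method": "servo_tool", "body": {
  "steps": [
    [0,0,-1,0,0,0],
    [0,0,-3,0,0,0],
    [0,0,-3,0,0,0],
    [1.6,-3.87,0,0,0,0],
    [1.6,-3.87,0,0,0,0]
  ]
}}

```text
time_s: 23.95
eef_pos: [0.4234, -0.1809, 0.1483]
tcp_rot: [[-1.0, -0.003, 0.003], [-0.003, 1.0, -0.0], [-0.003, -0.0, -1.0]]
contact_force: [0.4, -0.8, -0.4]
width: 0.05
grip_force: 0.0
```

Request:
{"method": "servo_tool", "body": {
  "steps": [
    [1.6,-3.87,0,0,0,0],
    [1.6,-3.87,2,0,0,0],
    [0,0,3,0,0,0],
    [0,0,3,0,0,0],
    [0,0,0,0,0,0]
  ]
}}

```text
time_s: 24.45
eef_pos: [0.388, -0.2571, 0.0644]
tcp_rot: [[-1.0, 0.001, -0.005], [0.001, 1.0, 0.002], [0.005, 0.002, -1.0]]
contact_force: [0.2, 0.4, 0.5]
width: 0.0498
grip_force: 0.0
```

Request:
{"method": "servo_tool", "body": {
  "steps": [
    [0,0,0,0,0,0],
    [0,0,0,0,0,0],
    [0,0,0,0,0,0]
  ]
}}

```text
time_s: 24.75
eef_pos: [0.3915, -0.2582, 0.0679]
tcp_rot: [[-1.0, 0.0, 0.003], [0.0, 1.0, -0.001], [-0.003, -0.001, -1.0]]
contact_force: [0.1, -0.8, -0.4]
width: 0.05
grip_force: 0.0
```

```bash
python3 knob.py
```

```text
[ 0.3915 -0.2582  0.0679]
side knob 133 [ 0.3791 -0.2676  0.0303] [ 0.4011 -0.246   0.0502] [ 0.3901 -0.2568  0.0402]
side fingers 197 [ 0.3784 -0.2919  0.09  ] [ 0.4014 -0.2218  0.1228] [ 0.3899 -0.2569  0.1064]
```

Centred; I go down and grip.

Request:
{"method": "servo_tool", "body": {
  "steps": [
    [0,0,2,0,0,0],
    [0,0,2,0,0,0],
    [0,0,1.3,0,0,0],
    [0,0,0.6,0,0,0],
    [0,0,0,0,0,0]
  ]
}}

```text
time_s: 25.35
eef_pos: [0.39, -0.2578, 0.0071]
tcp_rot: [[-1.0, 0.001, -0.001], [0.001, 1.0, 0.0], [0.001, 0.0, -1.0]]
contact_force: [0.4, 0.2, -0.4]
width: 0.0501
grip_force: 0.0
```

Request:
{"method": "servo_tool", "body": {
  "steps": [
    [0,0,0,0,0,0],
    [0,0,0,0,0,0],
    [0,0,0,0,0,0],
    [0,0,0,0,0,0],
    [0,0,0,0,0,0]
  ],
  "fingers": 0
}}

```text
time_s: 25.85
eef_pos: [0.3906, -0.2581, 0.0078]
tcp_rot: [[-1.0, 0.001, 0.001], [0.001, 1.0, -0.0], [-0.001, -0.0, -1.0]]
contact_force: [0.1, 0.7, 3.6]
width: 0.0211
grip_force: 30.0
```

Request:
{"method": "servo_tool", "body": {
  "steps": [
    [0,0,0,0,0,0],
    [0,0,-0.5,0,0,0],
    [0,0,-2,0,0,0],
    [0,0,-4,0,0,0],
    [0,0,-4,0,0,0]
  ]
}}

```text
time_s: 26.35
eef_pos: [0.3892, -0.2576, 0.1132]
tcp_rot: [[-1.0, 0.001, -0.003], [0.001, 1.0, 0.001], [0.003, 0.001, -1.0]]
contact_force: [1.4, 0.0, -0.2]
width: 0.0212
grip_force: 30.0
```

Request:
{"method": "servo_tool", "body": {
  "steps": [
    [-2,0,-3,0,0,0],
    [-2,0,-3,0,0,0],
    [-2,0,0,0,0,0],
    [-0.51,3.87,0,0,0,0],
    [-0.51,3.87,0,0,0,0]
  ]
}}

```text
time_s: 26.85
eef_pos: [0.4607, -0.1804, 0.1727]
tcp_rot: [[-1.0, 0.003, 0.0], [0.003, 1.0, -0.001], [-0.0, -0.001, -1.0]]
contact_force: [0.2, 0.3, -1.0]
width: 0.0207
grip_force: 30.0
```

Request:
{"method": "servo_tool", "body": {
  "steps": [
    [-0.51,3.87,0,0,0,0],
    [-0.51,3.87,0,0,0,0],
    [-0.51,3.87,0,0,0,0],
    [-0.51,3.87,0,0,0,0],
    [-0.51,3.87,0,0,0,0]
  ]
}}

```text
time_s: 27.35
eef_pos: [0.4857, 0.0143, 0.1725]
tcp_rot: [[-1.0, 0.001, -0.0], [0.001, 1.0, -0.0], [0.0, -0.0, -1.0]]
contact_force: [1.6, 0.4, -1.7]
width: 0.0204
grip_force: 30.0
```

Request:
{"method": "servo_tool", "body": {
  "steps": [
    [-0.51,3.87,0,0,0,0],
    [-0.51,3.87,0,0,0,0],
    [-0.51,3.87,0,0,0,0],
    [-0.51,3.87,0,0,0,0],
    [-0.51,3.87,0,0,0,0]
  ]
}}

```text
time_s: 27.85
eef_pos: [0.5115, 0.2076, 0.1725]
tcp_rot: [[-1.0, 0.001, -0.0], [0.001, 1.0, -0.0], [0.0, -0.0, -1.0]]
contact_force: [0.4, -0.1, -0.7]
width: 0.0206
grip_force: 30.0
```

Request:
{"method": "servo_tool", "body": {
  "steps": [
    [-0.51,3.87,0,0,0,0],
    [-0.51,3.87,0,0,0,0],
    [-0.51,3.87,0,0,0,0],
    [-0.51,3.87,0,0,0,0],
    [-0.51,3.87,0,0,0,0]
  ]
}}

```text
time_s: 28.35
eef_pos: [0.5371, 0.401, 0.1722]
tcp_rot: [[-1.0, 0.001, -0.001], [0.001, 1.0, -0.001], [0.001, -0.001, -1.0]]
contact_force: [0.7, 0.3, -0.9]
width: 0.0208
grip_force: 30.0
```

Request:
{"method": "servo_tool", "body": {
  "steps": [
    [0,0,2,0,0,0],
    [0,0,2,0,0,0],
    [0,0,1,0,0,0],
    [0,0,0,0,0,0],
    [0,0,0,0,0,0]
  ]
}}

```text
time_s: 28.85
eef_pos: [0.5377, 0.3996, 0.123]
tcp_rot: [[-1.0, 0.001, 0.0], [0.001, 1.0, 0.0], [-0.0, 0.0, -1.0]]
contact_force: [0.6, 0.3, -0.4]
width: 0.021
grip_force: 30.0
```

```bash
python3 rd.py jm .038 .088 .0078
```

```text
[0.5377 0.3996 0.123 ]
side lid 184 [0.5351 0.3995] 0.03708595485496481 27
side jar0 266 [0.5378 0.4021] 0.037782360382138704 36
top lid 227 [0.5375 0.3983] 0.0362408903058519 19
top jar0 283 [0.5409 0.3994] 0.0372137479126606 36
```

Request:
{"method": "servo_tool", "body": {
  "steps": [
    [-0.27,0.18,1,0,0,0],
    [0,0,1,0,0,0],
    [0,0,0.4,0,0,0],
    [0,0,0,0,0,0],
    [0,0,0,0,0,0]
  ]
}}

```text
time_s: 29.45
eef_pos: [0.54, 0.4016, 0.0982]
tcp_rot: [[-1.0, 0.001, -0.0], [0.001, 1.0, -0.0], [0.0, -0.0, -1.0]]
contact_force: [-0.6, 0.7, -0.3]
width: 0.0209
grip_force: 30.0
```

```bash
python3 rd.py jm .038 .088 .0078; python3 fit.py jm .038 .038 .088 .0078 pics/i.png
```

```text
[0.54   0.4016 0.0982]
side lid 185 [0.5377 0.4018] 0.037188158538041395 27
side jar0 266 [0.5378 0.4021] 0.037782360382138704 36
top lid 211 [0.5409 0.399 ] 0.037495211643181044 17
top jar0 283 [0.5409 0.3994] 0.0372137479126606 36
[0.5403 0.4018 0.0988] 0.021084028158545636 29.999864763231017
top lid 274 enc [540.5 399.7] 37.7 mid [0.5369 0.3991] [0.0646 0.0653] jar 61 [521.6 391.8] 31.1 
side lid 229 enc [536.9 401.9] 39.1 mid [0.5385 0.4011] [0.072  0.0689] jar 139 [536.6 400.6] 38.0
```

View pics/i.png

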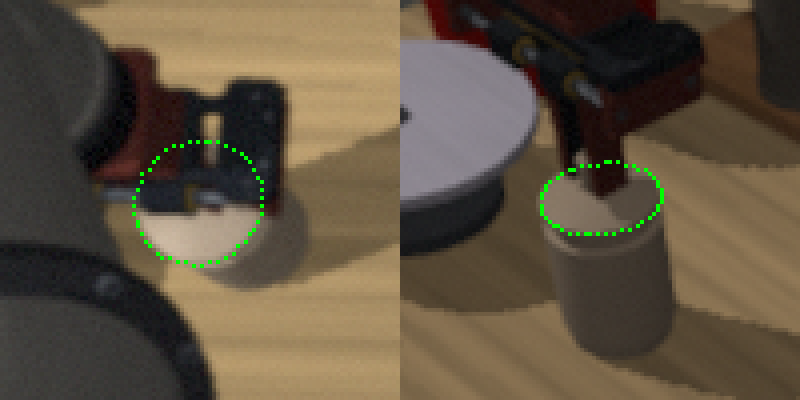

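Both views agree to within 0.5 mm: the lid (200,200) and (600,200) sits right over the medium jar. Lowering to contact at about z 0.088.

Request:
{"method": "servo_tool", "body": {
  "steps": [
    [0,0,0.4,0,0,0],
    [0,0,0.3,0,0,0],
    [0,0,0.2,0,0,0],
    [0,0,0,0,0,0],
    [0,0,0,0,0,0]
  ]
}}

```text
time_s: 30.15
eef_pos: [0.5401, 0.4016, 0.0894]
tcp_rot: [[-1.0, 0.001, -0.0], [0.001, 1.0, -0.0], [0.0, -0.0, -1.0]]
contact_force: [0.4, 0.0, -0.6]
width: 0.0211
grip_force: 30.0
```

Request:
{"method": "servo_tool", "body": {
  "steps": [
    [0,0,0.1,0,0,0],
    [0,0,0.1,0,0,0],
    [0,0,0,0,0,0],
    [0,0,0,0,0,0]
  ]
}}

```text
time_s: 30.55
eef_pos: [0.5403, 0.4017, 0.0879]
tcp_rot: [[-1.0, 0.001, 0.0], [0.001, 1.0, 0.0], [-0.0, 0.0, -1.0]]
contact_force: [-1.6, -1.3, 3.5]
width: 0.0211
grip_force: 30.0
```

Request:
{"method": "servo_tool", "body": {
  "steps": [
    [0,0,0.05,0,0,0],
    [0,0,0,0,0,0],
    [0,0,0,0,0,0]
  ]
}}

```text
time_s: 30.85
eef_pos: [0.5404, 0.4018, 0.0879]
tcp_rot: [[-1.0, 0.001, 0.001], [0.001, 1.0, 0.001], [-0.001, 0.001, -1.0]]
contact_force: [-2.5, -1.0, 7.4]
width: 0.0208
grip_force: 30.0
```

Seated. I release, back away and take a final look.

Request:
{"method": "servo_tool", "body": {
  "steps": [
    [0,0,0,0,0,0],
    [0,0,0,0,0,0],
    [0,0,0,0,0,0],
    [0,0,0,0,0,0],
    [0,0,0,0,0,0]
  ],
  "fingers": 5
}}

```text
time_s: 31.35
eef_pos: [0.54, 0.4016, 0.0867]
tcp_rot: [[-1.0, 0.001, -0.0], [0.001, 1.0, -0.0], [0.0, -0.0, -1.0]]
contact_force: [-0.6, 0.4, -0.2]
width: 0.0498
grip_force: 0.0
```

Request:
{"method": "servo_tool", "body": {
  "steps": [
    [0,0,-1,0,0,0],
    [0,0,-3,0,0,0],
    [0,0,-4,0,0,0],
    [0,0,-3,0,0,0],
    [3,3,0,0,0,0]
  ]
}}

```text
time_s: 31.85
eef_pos: [0.5181, 0.4279, 0.2035]
tcp_rot: [[-1.0, 0.012, 0.011], [0.012, 1.0, 0.003], [-0.01, 0.004, -1.0]]
contact_force: [1.1, -0.7, 0.6]
width: 0.0499
grip_force: 0.0
```

Request:
{"method": "servo_tool", "body": {
  "steps": [
    [3,3,0,0,0,0],
    [3,3,0,0,0,0],
    [3,3,0,0,0,0],
    [3,3,0,0,0,0],
    [0,0,0,0,0,0]
  ]
}}

```text
time_s: 32.35
eef_pos: [0.3826, 0.5578, 0.1976]
tcp_rot: [[-1.0, -0.01, -0.004], [-0.01, 1.0, 0.004], [0.004, 0.004, -1.0]]
contact_force: [-0.2, 0.7, -0.6]
width: 0.0499
grip_force: 0.0
```

```bash
python3 - <<'E'
from m import *
np.set_printoptions(precision=4,suppress=True)
C=dict(jl=(.4555,-.104),jm=(.539,.4003),js=(.3995,.2573),jq=(.632,-.155))
for n in("side","top"):
    p,d=optics.capture(n); cv2.imwrite(f"pics/end_{n}.png",p); d0=np.load(n+"0.npz")["d"]
    for k,c in C.items():
        h=H[k]; top=h-.008+(.042 if k=='jq' else .046)
        kn=pts(n,d,c,.03,top-.014,top+.006); fl=pts(n,d,c,.06,h+.002,h+.011); j=pts(n,d0,c,.06,h-.006,h+.006)
        mid=lambda a:(a.min(0)+a.max(0))/2 if len(a) else None
        A=np.c_[fl[:,:2]-fl[:,:2].mean(0),np.ones(len(fl))]; 
        pl=np.linalg.lstsq(A,fl[:,2],rcond=None)[0] if len(fl)>10 else None
        print(n,k,"knob",mid(kn),kn[:,2].max() if len(kn) else 0,"flange",mid(fl),"jar0",mid(j),"slope",pl)
    for nm,c,h in(("mug",(.572,0),.08),("bowl",(.515,-.24),.036)): 
        print(nm,*[pts(n,x,c,.06,h-.006,h+.006).mean(0) for x in(d0,d)])
E
```

```text
side jl knob [ 0.4549 -0.1027  0.111 ] 0.11976245137020047 flange [ 0.4559 -0.1012  0.0845] jar0 [ 0.4542 -0.1029  0.0777] slope [0.0079 0.0068 0.0862]
side jm knob [0.538  0.4004 0.1216] 0.1311755716954207 flange [0.5384 0.4022 0.0945] jar0 [0.5383 0.4029 0.0876] slope [0.0163 0.0259 0.0959]
side js knob [0.3963 0.2576 0.0931] 0.10227693223109491 flange [0.3967 0.2584 0.0665] jar0 [0.3985 0.2595 0.0595] slope [0.02   0.0616 0.0678]
side jq knob [ 0.6267 -0.1545  0.0991] 0.10790936745955837 flange [ 0.6319 -0.1536  0.0765] jar0 [ 0.6311 -0.1539  0.0692] slope [0.0138 0.0074 0.0788]
mug [0.5695 0.0009 0.0795] [0.5698 0.0003 0.0791]
bowl [ 0.5197 -0.2366  0.0355] [ 0.5196 -0.2361  0.0354]
top jl knob [ 0.4575 -0.104   0.1104] 0.11830829944621579 flange [ 0.4581 -0.1041  0.0845] jar0 [ 0.4565 -0.1048  0.0776] slope [ 0.0006 -0.0024  0.0856]
top jm knob [0.5409 0.3995 0.1205] 0.1288527573910604 flange [0.5413 0.4004 0.0945] jar0 [0.5402 0.3991 0.0875] slope [ 0.0028 -0.0014  0.0952]
top js knob [0.3991 0.2563 0.0942] 0.10061405192488737 flange [0.4001 0.2566 0.0665] jar0 [0.4008 0.2562 0.0591] slope [ 0.0045 -0.0065  0.0672]
top jq knob [ 0.6337 -0.1572  0.0995] 0.10873642822147245 flange [ 0.6351 -0.1572  0.0766] jar0 [ 0.6335 -0.1563  0.0691] slope [0.008  0.0002 0.0778]
mug [ 0.573  -0.0008  0.0793] [ 0.5742 -0.0009  0.0791]
bowl [ 0.5191 -0.2461  0.0353] [ 0.5187 -0.2449  0.035 ]
```

View pics/end_side.png

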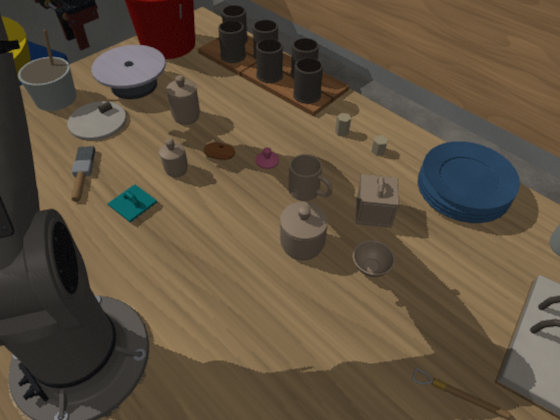

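All four lids sit level on their own jars at (303,230), (183,98), (173,155) and (378,195). The mug, bowl and look-alikes have not moved.

Request:
{"method": "servo_tool", "body": {
  "steps": [
    [0,0,0,0,0,0],
    [0,0,0,0,0,0],
    [0,0,0,0,0,0]
  ]
}}

```text
time_s: 32.75
eef_pos: [0.3916, 0.5506, 0.1972]
tcp_rot: [[-1.0, 0.003, 0.001], [0.003, 1.0, -0.0], [-0.001, -0.0, -1.0]]
contact_force: [-0.2, -0.6, 0.4]
width: 0.0499
grip_force: 0.0
```

```bash
python3 -c "
from cell import bot; print(bot.finish_job())"
```

```text
the job is handed in; nothing more can be done
None
```

I set all four lids level on their own jars, left the mug, bowl and look-alikes where they were, and handed the job in at about 33 s; the hand-in returned no verdict.

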